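# Load a chambered slide into the sprung slide holder of a microscope stage

## Robot

A 7-joint arm with a two-finger parallel gripper is mounted at the origin on the work surface. World frame = base frame: x ahead of the robot, y to its left, z up, the work surface at z = 0. Lengths are in mm, angles in rad, forces in N, time in s.
With the tool pointing down it reaches from about 425 to 925 mm from the base axis. Payload 6.8 kg.
Tool frame: the origin (TCP) lies on the centre line of the jaws, within the pads' length; the fingertips stand 22 mm ahead of it and the grasp point (between the pads) lies 3 mm ahead of it; z points along the fingers, y is the line along which they close (so a half turn about z gives the same grasp; the last joint's range is limited). The gripper opens to 88 mm and grips with 3 to 60 N. Pads are 20 mm wide; open, the fingers measure 115 mm over their backs; the gripper's body (75 mm by 178 mm) begins 61 mm behind the grasp point.
Start: joints at [-1.452, 0.477, 0.022, 1.555, -0.011, 1.109, -0.083], TCP at [151.775, 657.732, 212.564] pointing down, gripper open.
Joint ranges: [-2.96, 2.96], [-0.34, 2.1], [-1.41, 1.46], [0.24, 2.44], [-1.37, 4.51], [0.17, 1.92], [-2.96, 2.96]. Speed limits (rad/s): [2.39, 2.39, 3.14, 3.14, 3.14, 3.14, 3.14].

## Interface

Orientations are given as a rotation vector (axis times angle).
In Python, from workcell import observe, snapshot, calibration, job_done gives the robot as it stands.
- The arm moves only by the shell command python3 -m pendant 'ROWS' [FORCE]. ROWS is JSON, a list of rows, each an object with "jaw": the gripper command: -1 is fully open, 1 is shut, values between are in proportion; "translation": the shift along the tool's x, y, z in mm, a list of three; "rot": the turn, a rotation vector about the tool's x, y, z in degrees, a list of three. A call has 1 to 12 rows; each row shifts and turns the commanded pose from where the row before left it, along the tool's axes as they then stand; what a row does not reach is not made up. A row lasts 1/10 s, in which the tool goes at most 50 mm and 8.59 degrees, less where a joint would pass 70% of its speed; a pose out of reach is approached as far as the arm can. A call is refused whole if a number of a shift passes 50 or a number of a turn 8.59, either way. A call with a gripper value outside its range is refused whole. The fingers move at their own pace and stop on an object; FORCE is the grip in N (left out, the last holds). Time passes only in rows, so rows that do not move let the fingers close. It gives the time, the measured TCP pose, the force, the opening and the grip force at its end, in the units of the state.
- observe(): the state, without advancing time (a new reading comes with each control period).
- snapshot(name): name is "side" or "top" or "wrist"; returns the picture (480x640x3 uint8, red, green, blue); there is no depth.
- calibration(name): a dict with "K" (3x3 intrinsics, pixels), "distortion" ([k1, k2, p1, p2, k3] as OpenCV has them; the pictures are not rectified), "R" (3x3) and "t" (3): a world point X has camera coordinates R X + t; the wrist camera has in their place "hand_eye" (4x4, takes a point from camera to tool coordinates, whose origin is the TCP and whose axes are the flange's). Camera axes: x right, y down, z forward; pixel columns grow to the right and rows downward; lengths in mm; the calibration is good to about 2 mm. A picture is of the moment at which its call begins: read the wrist's pose just before it. calibration takes no time and is no camera call.
- job_done(): hands the job in; it is judged then, once.
The state is a dict: "time_s": time; "joints": joint angles; "dq": joint speeds; "effort": joint torques, N m; "position": TCP position; "eef_rot": TCP orientation; "ft_force": force on the tool from outside, world axes, zero at the start; "moment": the same for the moment, N m; "gripper_width": finger opening in mm; "gripper_force": force on a finger pad.
Only numpy, scipy, OpenCV 4.12 (cv2) and the standard library are available. Lean on these libraries where they do the work, as an engineer would, in place of code of your own. Each camera call takes 0.05 s, during which the arm holds its last target. There are 200 camera calls.

## Task

Load the chambered slide into the sprung slide holder on the microscope stage: lower it onto the stage in front of the holder, use its end to draw the curved arm back until its other end clears the end stop, and slide it in until you feel it bed on the back edge. Then ease it along to the end stop and let go, so that the arm holds it flush against both fixed edges. The slide is fragile: do not press it hard or let the arm snap it home, and leave the other things on the desk where they are.

Things in the scene. Friction and masses are not known exactly. Their poses are not given: they have to be found in the camera images.
- slide: Loose slide, 28 to 50 g: white flange 26 wide (x) by 76 long (y) by 4 mm thick, and centred on it a grey block of eight wells with a clear lid, 20 (x) by 62 mm (y), from 4 to 20 mm above the underside. Origin: centre of the underside, z up. Starts flat on the desk, left of the stage. Gripped across the 20 mm with the fingertips 8 to 9 mm above its underside, the fingers pass over the holder.
- stage: Microscope stand, fixed: white foot 150 (x) by 260 mm (y) reaching 170 mm to -y; on it a black stage plate 136 (x) by 150 mm (y), centred on the origin, top 42 mm above the desk. Origin: on the desk below the stage's centre; x away from the robot at yaw 0. At x 50, y -135 mm a column 245 mm tall, its microscope head swung aside to -y. The slide holder on the plate is open towards -x.
- seat (a point): Point on the stage surface (42 mm up) at the stage's x, y origin, axes as the stage's: where the slide's origin is when fully home IF the holder stands at mid-travel. The holder has been left up to 6 mm from mid-travel in x and 5 mm in y; this is not measured and must be felt or seen. A slide laid flat, long side along y, at x -26, y +18 mm from here is clear of all of it.
- traverse: Fixed bracket of the slide holder, behind it on the stage, 6 mm high; origin and axes as the seat. It carries the holder: an upright back edge facing -x, 13 mm behind the home of the slide's centre, y -34 to +44 mm; an end stop facing -y, 38 mm to +y of it, running 16 mm forward of the back edge; and the arm at the -y end. All is at most 6 mm high (arm 12 at its tip pin) and smooth metal.
- clip_arm (a joint): Angle of the sprung curved steel arm at the holder's -y end, rad: 0 at rest, growing as drawn back (out to -y), about 0.26 on a seated slide, 0.33 with the slide 2 mm off the stop, 0.8 at most. Crescent of 5 mm round bar, its centreline 3 mm up, bulging towards the slide. It pushes the slide to +y with 4 N when seated, 5 to 6 N 5 mm farther back; let go there it snaps the slide home.
- loupe: Bystander: black loupe, 44 mm diameter, 44 mm high, upright on the desk. Origin: centre of the underside.
- circuit_board: Bystander: green circuit board 60 by 84 mm, parts up to 13 mm high, flat on the desk. Origin: centre of the underside.
- eyepiece: Bystander: dark metal eyepiece, 42 mm diameter, 56 mm high, upright on the desk. Origin: centre of the underside.
Not all that is in view belongs to the job. There is more than one size of the slide; the job needs the smallest.

How it is judged (in metres and radians):
On the way:
1. the sprung arm is drawn back far enough to let the slide in past the end stop (value of joint clip_arm above 0.29 rad), for 0.1 s.
At the end, for the whole second after the job is handed in: The slide lies flat on the stage, at rest and let go, flush within about 1.5 mm with the back edge and the end stop (measured from the arm's pivot, in the frame of the arm as it bears on a seated slide), within 0.03 rad of square to the stage, with the arm pressing on its end with more than 1 N (x of slide in the frame of clip_arm between -0.0183 and -0.0153 m and y of slide in the frame of clip_arm between 0.0566 and 0.0596 m and z of slide in the frame of clip_arm below 0.0015 m and angle between the y axis of slide and the y axis of stage, either way round below 0.03 rad and angle between slide's own z axis and vertical below 0.03 rad and contact force between slide and clip_arm above 1 N and linear speed of slide below 0.01 m/s); the robot touches nothing.
It fails at once if the slide is pressed against the holder (back edge, end stop and arm together) with more than 20 N (contact force between slide and traverse above 20 N).
It fails at once if the slide is pressed or dropped on the stage and all that it carries with more than 60 N (contact force between slide and stage above 60 N).
It fails at once if the arm snaps the slide along: it moves faster than 0.25 m/s with the arm bearing on it (linear speed of slide above 0.25 m/s and contact force between slide and clip_arm above 0.5 N).
It fails at once if the loupe, the circuit board or the eyepiece is moved more than 15 mm (distance of any of loupe, circuit_board, eyepiece from where it was at the start of the episode above 0.015 m).
It also fails if it takes over 72 s, if anything falls off the work surface, if the arm or the gripper's body presses on something with over 40 N, if the wrist force passes 120 N, or if a joint passes its speed limit or range.

## Working session

There is one attempt and no reset: what is moved stays moved. The work goes in short steps, Python scripts to look and compute and a shell command to move; the robot and the scene stay as the last step left them, time stands still between calls to the robot, and variables do not carry over. Pictures are saved under pics/ and viewed, at most 10 in all, crops included, and the job is handed in when it is done.

```bash
ls; mkdir -p pics; python3 - <<'E'
from workcell import *
import cv2,numpy as np
print(observe())
for n in("top","side","wrist"):
    c=calibration(n);print(n,{k:np.round(v,3).tolist() for k,v in c.items()})
    cv2.imwrite(f"pics/{n}0.png",snapshot(n)[:,:,::-1])
E
```

```text
pics
{'time_s': 0.0, 'joints': array([-1.45212531,  0.47781173,  0.02237434,  1.55640042, -0.0114895 ,
        1.10932032, -0.08310243]), 'dq': array([ 0.00062621,  0.0007752 ,  0.00115931,  0.00076415, -0.00194444,
       -0.00165947, -0.00223667]), 'effort': array([ 6.31362545e-04, -5.82854927e+01,  1.53455123e+00, -2.72608280e+01,
       -5.43914165e-02,  1.69022981e-02,  1.44693408e-04]), 'position': array([151.66528024, 657.11924123, 211.59617751]), 'eef_rot': array([-3.55452969e-01, -3.12137227e+00,  2.84409140e-03]), 'ft_force': array([-0.38568433, -0.8434011 , -0.40876256]), 'moment': array([-0.01549505, -0.03895175, -0.00771431]), 'gripper_force': 0.0, 'gripper_width': 87.89504211831786}
top {'K': [[452.315, 0.0, 315.248], [0.0, 452.315, 239.952], [0.0, 0.0, 1.0]], 'distortion': [-0.031, 0.0, 0.0, 0.0, 0.0], 'R': [[-0.059, -0.998, 0.001], [-0.969, 0.057, -0.239], [0.238, -0.015, -0.971]], 't': [104.73, 531.12, 766.249]}
side {'K': [[536.015, 0.0, 322.855], [0.0, 536.015, 244.735], [0.0, 0.0, 1.0]], 'distortion': [0.043, 0.0, 0.0, 0.0, 0.0], 'R': [[-0.992, -0.126, -0.018], [-0.049, 0.505, -0.862], [0.117, -0.854, -0.507]], 't': [532.632, 53.616, 1129.525]}
wrist {'K': [[360.295, 0.0, 314.699], [0.0, 360.295, 233.831], [0.0, 0.0, 1.0]], 'distortion': [-0.073, 0.0, 0.0, 0.0, 0.0], 'hand_eye': [[-0.0, -0.963, -0.268, 74.404], [1.0, -0.0, -0.0, -0.384], [0.0, -0.268, 0.963, -172.817], [0.0, 0.0, 0.0, 1.0]]}
```

View pics/top0.png

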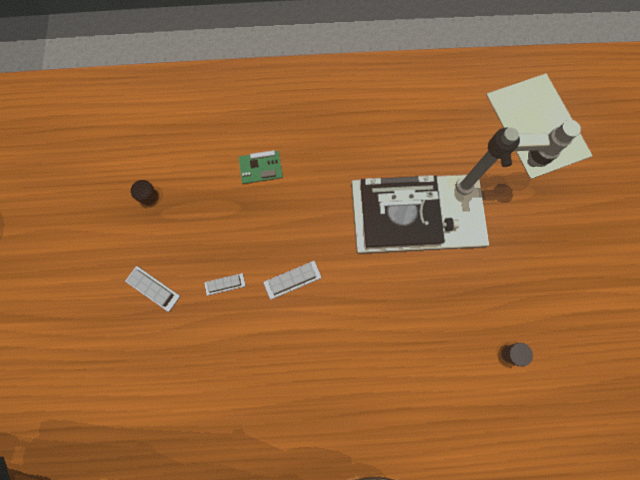

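View pics/side0.png

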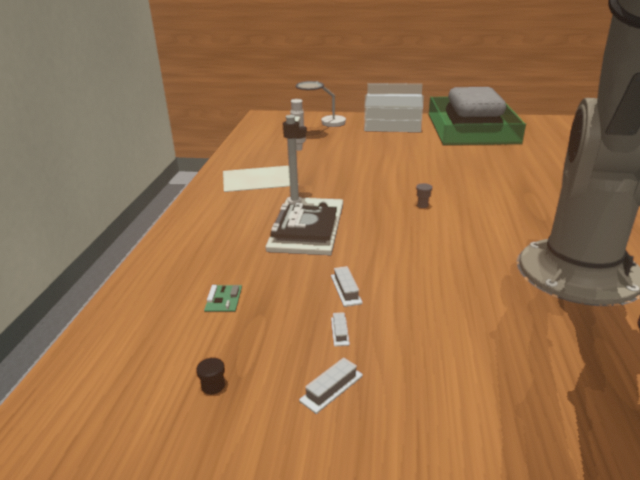

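The top view shows three slides, at (152,288), (225,284) and (292,280). The middle one is the smallest. The stage is at about (405,212), with the holder opening downwards in the picture (-x). The side view agrees.

```bash
cat > h.py <<'E'
from workcell import *
import cv2,numpy as np
from scipy.spatial.transform import Rotation as Ro
def cam(n,o=None):
    c=calibration(n);K=np.array(c["K"]);D=np.array(c["distortion"])
    if n!="wrist": R=np.array(c["R"]);t=np.array(c["t"])
    else:
        T=np.eye(4);T[:3,:3]=Ro.from_rotvec(o["eef_rot"]).as_matrix();T[:3,3]=o["position"]
        M=np.linalg.inv(T@np.array(c["hand_eye"]));R=M[:3,:3];t=M[:3,3]
    return K,D,R,t
def cast(C,px,z):
    K,D,R,t=C
    u=cv2.undistortPoints(np.array(px,float).reshape(-1,1,2),K,D)[:,0]
    d=np.c_[u,np.ones(len(u))]@R; c=-R.T@t
    return c+d*((z-c[2])/d[:,2])[:,None]
def proj(C,X):
    K,D,R,t=C
    return cv2.projectPoints(np.array(X,float).reshape(-1,1,3),cv2.Rodrigues(R)[0],t,K,D)[0][:,0]
def rect(P):
    c,s,a=cv2.minAreaRect(np.float32(P[:,:2]))
    b=cv2.boxPoints((c,s,a));e=[b[1]-b[0],b[2]-b[1]];l=max(e,key=np.linalg.norm)
    if l[1]<0:l=-l
    return np.round(c,1),np.round(sorted(s),1),np.degrees(np.arctan2(-l[0],l[1])).round(2) # yaw of long axis from +y
E
python3 - <<'E'
from h import *
C=cam("top");im=cv2.imread("pics/top0.png");hsv=cv2.cvtColor(im,cv2.COLOR_BGR2HSV)
m=((hsv[...,1]<60)&(hsv[...,2]>90)).astype(np.uint8);m[:100]=0
for c in cv2.findContours(m,0,2)[0]:
    if cv2.contourArea(c)>150:
        print(cv2.boundingRect(c),*rect(cast(C,c[:,0],4)))
g=((hsv[...,0]>40)&(hsv[...,0]<90)&(hsv[...,1]>80)).astype(np.uint8)
for c in cv2.findContours(g,0,2)[0]:
    if cv2.contourArea(c)>150: print('green',*rect(cast(C,c[:,0],5)))
print('cyl',cast(C,[[145,195],[518,358]],10))
o=observe();print(Ro.from_rotvec(o["eef_rot"]).as_matrix().round(3))
E
```

```text
(511, 344, 21, 22) [ 308.  -299.4] [37.9 39. ] 81.09
(205, 273, 40, 23) [474.2 252.5] [26.7 76. ] 10.92
(125, 266, 55, 46) [473.7 392.2] [ 37.2 108.6] -36.57
(264, 261, 57, 38) [475.1 121.8] [ 37.3 107.6] 19.76
(352, 175, 137, 78) [ 595.7 -138.5] [151.9 262.5] -0.31
(365, 175, 70, 10) [ 667.8 -106.6] [ 13.9 141.9] -0.25
(490, 100, 102, 79) [ 769.  -419.7] [163.3 191.7] -72.83
green [712.2 176.5] [59.2 82.8] 5.72
cyl [[ 662.89145338  409.87045396   10.        ]
 [ 302.26621089 -290.07560944   10.        ]]
[[-0.974  0.225 -0.   ]
 [ 0.225  0.974 -0.001]
 [-0.    -0.001 -1.   ]]
```

View pics/wrist0.png

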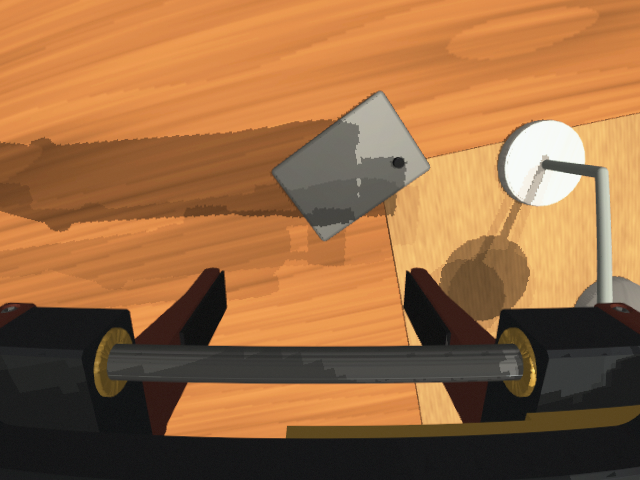

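The smallest slide is at (474, 252.5) with a measured 26.7 x 76 mm, so it is confirmed. Its yaw is +10.9°. The wrist view only shows desk clutter. I'll move above the slide.

```bash
python3 -m pendant '[{"jaw":-1,"translation":[-33.8,-26.8,0],"rot":[0,0,0]},{"jaw":-1,"translation":[-33.8,-26.8,0],"rot":[0,0,0]},{"jaw":-1,"translation":[-33.8,-26.8,0],"rot":[0,0,0]},{"jaw":-1,"translation":[-33.8,-26.8,0],"rot":[0,0,0]},{"jaw":-1,"translation":[-33.8,-26.8,0],"rot":[0,0,0]},{"jaw":-1,"translation":[-33.8,-26.8,0],"rot":[0,0,0]},{"jaw":-1,"translation":[-33.8,-26.8,0],"rot":[0,0,0]},{"jaw":-1,"translation":[-33.8,-26.8,0],"rot":[0,0,0]},{"jaw":-1,"translation":[-33.8,-26.8,0],"rot":[0,0,0]},{"jaw":-1,"translation":[-33.8,-26.8,0],"rot":[0,0,0]},{"jaw":-1,"translation":[-33.8,-26.8,0],"rot":[0,0,0]},{"jaw":-1,"translation":[-33.8,-26.8,0],"rot":[0,0,0]}]' 20
python3 -m pendant '[{"jaw":-1,"translation":[0,0,0],"rot":[0,0,8.25]},{"jaw":-1,"translation":[0,0,0],"rot":[0,0,8.25]},{"jaw":-1,"translation":[0,0,0],"rot":[0,0,8.25]},{"jaw":-1,"translation":[0,0,0],"rot":[0,0,8.25]},{"jaw":-1,"translation":[0,0,0],"rot":[0,0,8.25]},{"jaw":-1,"translation":[0,0,0],"rot":[0,0,8.25]},{"jaw":-1,"translation":[0,0,0],"rot":[0,0,8.25]},{"jaw":-1,"translation":[0,0,0],"rot":[0,0,8.25]},{"jaw":-1,"translation":[0,0,0],"rot":[0,0,0]},{"jaw":-1,"translation":[0,0,0],"rot":[0,0,0]},{"jaw":-1,"translation":[0,0,0],"rot":[0,0,0]}]'
cat > st.py <<'E'
from h import *
o=observe();R=Ro.from_rotvec(o["eef_rot"]).as_matrix()
print(o["time_s"],o["position"].round(2),"tooly ang",np.degrees(np.arctan2(R[1,1],R[0,1])).round(2),"tilt",np.degrees(R[:2,2]).round(2),o["ft_force"].round(1),"w",round(o["gripper_width"],1),round(o["gripper_force"],1),o["joints"].round(2))
E
cat > look.py <<'E'
from h import *
import sys
o=observe();im=snapshot("wrist")[:,:,::-1].copy();C=cam("wrist",o);cv2.imwrite(f"pics/{sys.argv[1]}.png",im)
hsv=cv2.cvtColor(im,cv2.COLOR_BGR2HSV)
m=((hsv[...,1]<60)&(hsv[...,2]>90)).astype(np.uint8)
for c in cv2.findContours(m,0,2)[0]:
    if cv2.contourArea(c)>800: print(cv2.boundingRect(c),*rect(cast(C,c[:,0],4)))
E
python3 st.py; python3 look.py w1
```

```text
time_s: 1.35
position: [475.4, 251.6, 212.5]
eef_rot: [-0.355, -3.121, -0.0]
ft_force: [0.9, 0.5, -0.5]
gripper_width: 87.9
gripper_force: 0.0
time_s: 2.45
position: [474.6, 253.2, 212.5]
eef_rot: [-1.995, -2.427, 0.0]
ft_force: [-0.1, 0.3, -0.6]
gripper_width: 87.7
gripper_force: 0.0
2.45 [474.57 253.16 212.48] tooly ang 11.17 tilt [-0.01 -0.  ] [-0.1  0.3 -0.6] w 87.7 0.0 [-0.95  0.26  0.41  1.91 -0.12  1.   -0.29]
(307, 407, 112, 19) [590.1 -10.2] [ 29.8 147.5] -79.3
(429, 355, 94, 25) [713.9  88.3] [ 34.6 125.6] -78.95
(271, 270, 45, 77) [473.7 124. ] [ 37.3 100.9] 19.69
(303, 171, 25, 70) [474.6 251.1] [26.1 76.1] 9.85
(291, 17, 105, 104) [473.7 391.3] [ 37.  107.8] -36.76
```

View pics/w1.png

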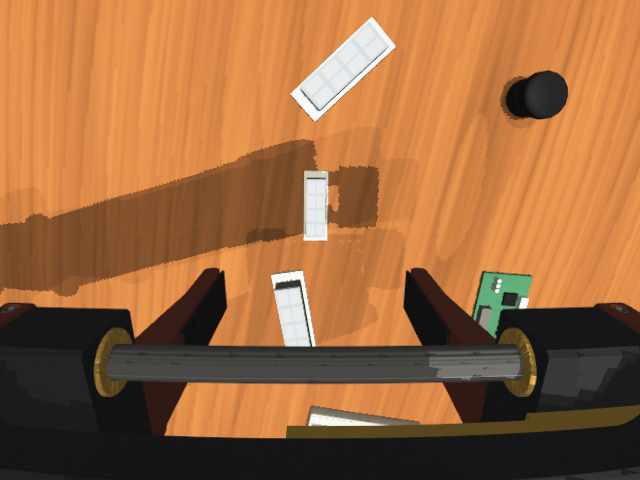

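The slide is at (315,205) in the wrist view, which gives about (474.5, 251.5) and yaw about 10.3°. The fingers are well placed, so I'll descend and grip.

```bash
python3 -m pendant '[{"jaw":-1,"translation":[-1.4,0,45],"rot":[0,0,0.7]},{"jaw":-1,"translation":[0,0,45],"rot":[0,0,0]},{"jaw":-1,"translation":[0,0,45],"rot":[0,0,0]},{"jaw":-1,"translation":[0,0,32],"rot":[0,0,0]},{"jaw":-1,"translation":[0,0,15],"rot":[0,0,0]},{"jaw":0,"translation":[0,0,0],"rot":[0,0,0]},{"jaw":0,"translation":[0,0,0],"rot":[0,0,0]}]' 25
python3 st.py;
python3 -m pendant '[{"jaw":1,"translation":[0,0,0],"rot":[0,0,0]},{"jaw":1,"translation":[0,0,0],"rot":[0,0,0]},{"jaw":1,"translation":[0,0,0],"rot":[0,0,0]},{"jaw":1,"translation":[0,0,0],"rot":[0,0,0]},{"jaw":1,"translation":[0,0,0],"rot":[0,0,0]},{"jaw":1,"translation":[0,0,0],"rot":[0,0,0]}]'
python3 st.py
```

```text
time_s: 3.2
position: [475.3, 251.8, 30.9]
eef_rot: [2.012, 2.412, 0.0]
ft_force: [-0.4, -0.5, 0.2]
gripper_width: 75.4
gripper_force: 0.0
3.2 [475.3  251.83  30.9 ] tooly ang 10.33 tilt [0.01 0.01] [-0.4 -0.5  0.2] w 75.4 0.0 [-0.86  0.52  0.32  2.04 -0.28  0.62 -0.17]
time_s: 3.8
position: [474.9, 251.8, 30.7]
eef_rot: [-2.013, -2.412, -0.0]
ft_force: [0.3, 0.6, -0.3]
gripper_width: 27.4
gripper_force: 0.0
3.8 [474.94 251.83  30.66] tooly ang 10.31 tilt [0.   0.01] [ 0.3  0.6 -0.3] w 27.4 0.0 [-0.86  0.52  0.32  2.04 -0.28  0.62 -0.17]
```

```bash
python3 -m pendant '[{"jaw":1,"translation":[0,0,0],"rot":[0,0,0]},{"jaw":1,"translation":[0,0,0],"rot":[0,0,0]},{"jaw":1,"translation":[0,0,0],"rot":[0,0,0]},{"jaw":1,"translation":[0,0,0],"rot":[0,0,0]},{"jaw":1,"translation":[0,0,-10],"rot":[0,0,0]},{"jaw":1,"translation":[0,0,-40],"rot":[0,0,0]},{"jaw":1,"translation":[0,0,-45],"rot":[0,0,0]},{"jaw":1,"translation":[0,0,-45],"rot":[0,0,0]},{"jaw":1,"translation":[0,0,-40],"rot":[0,0,0]},{"jaw":1,"translation":[0,0,0],"rot":[0,0,0]}]'
python3 st.py
```

```text
time_s: 4.8
position: [478.1, 253.2, 216.8]
eef_rot: [2.013, 2.41, 0.016]
ft_force: [0.3, -0.9, 0.6]
gripper_width: 0.5
gripper_force: 0.0
4.8 [478.12 253.21 216.78] tooly ang 10.26 tilt [0.47 0.39] [ 0.3 -0.9  0.6] w 0.5 0.0 [-0.96  0.26  0.44  1.9  -0.13  1.   -0.29]
```

```bash
python3 look.py w2; python3 st.py
```

```text
(452, 353, 138, 28) [782.9  93.6] [ 36.1 194. ] -80.08
(299, 171, 24, 69) [474.5 251.4] [25.6 75.2] 10.11
(284, 19, 103, 103) [473.6 391.3] [ 37.1 108. ] -36.72
4.85 [476.56 252.64 213.9 ] tooly ang 10.29 tilt [0.27 0.25] [ 0.1 -0.5 -0.7] w 0.6 0.0 [-0.96  0.26  0.43  1.91 -0.13  1.   -0.29]
```

View pics/w2.png

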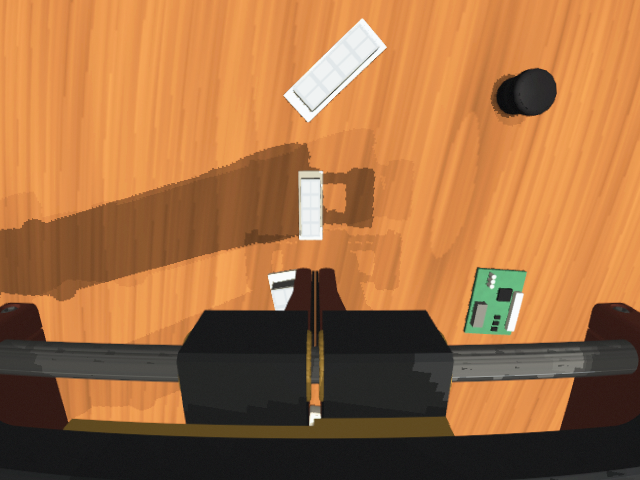

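The slide at (310,205) hasn't moved, and the jaws are shut and empty. I lifted without confirming the grip. I'll go back down and check the width and force before lifting this time.

```bash
python3 -m pendant '[{"jaw":-1,"translation":[0,0,0],"rot":[0,0,0]},{"jaw":-1,"translation":[0,0,0],"rot":[0,0,0]},{"jaw":-0.3,"translation":[0,0,0],"rot":[0,0,0]},{"jaw":-0.3,"translation":[0,0,0],"rot":[0,0,0]},{"jaw":-0.3,"translation":[0,0,0],"rot":[0,0,0]},{"jaw":-0.3,"translation":[0,0,0],"rot":[0,0,0]},{"jaw":-0.3,"translation":[0,0,0],"rot":[0,0,0]},{"jaw":-0.3,"translation":[0,0,0],"rot":[0,0,0]}]' 25
python3 st.py
```

```text
time_s: 5.65
position: [474.9, 251.8, 210.5]
eef_rot: [-2.013, -2.412, 0.0]
ft_force: [-0.1, 1.0, 0.1]
gripper_width: 56.8
gripper_force: 0.0
5.65 [474.94 251.76 210.52] tooly ang 10.3 tilt [-0. -0.] [-0.1  1.   0.1] w 56.8 0.0 [-0.96  0.26  0.43  1.91 -0.13  1.   -0.29]
```

```bash
python3 -m pendant '[{"jaw":-0.3,"translation":[0,0,45],"rot":[0,0,0]},{"jaw":-0.3,"translation":[0,0,45],"rot":[0,0,0]},{"jaw":-0.3,"translation":[0,0,45],"rot":[0,0,0]},{"jaw":-0.3,"translation":[0,0,30],"rot":[0,0,0]},{"jaw":-0.3,"translation":[0,0,15],"rot":[0,0,0]},{"jaw":-0.3,"translation":[0,0,0],"rot":[0,0,0]},{"jaw":1,"translation":[0,0,0],"rot":[0,0,0]},{"jaw":1,"translation":[0,0,0],"rot":[0,0,0]},{"jaw":1,"translation":[0,0,0],"rot":[0,0,0]},{"jaw":1,"translation":[0,0,0],"rot":[0,0,0]},{"jaw":1,"translation":[0,0,0],"rot":[0,0,0]},{"jaw":1,"translation":[0,0,0],"rot":[0,0,0]}]' 25
python3 -m pendant '[{"jaw":1,"translation":[0,0,0],"rot":[0,0,0]},{"jaw":1,"translation":[0,0,0],"rot":[0,0,0]},{"jaw":1,"translation":[0,0,0],"rot":[0,0,0]}]' 25
python3 st.py
```

```text
time_s: 6.85
position: [475.0, 251.9, 30.8]
eef_rot: [2.013, 2.412, 0.001]
ft_force: [0.8, 0.1, 0.6]
gripper_width: 12.4
gripper_force: 0.0
time_s: 7.15
position: [474.9, 251.8, 30.5]
eef_rot: [-2.013, -2.412, 0.0]
ft_force: [-0.1, 0.3, -0.1]
gripper_width: 0.4
gripper_force: 0.0
7.15 [474.91 251.78  30.53] tooly ang 10.3 tilt [-0. -0.] [-0.1  0.3 -0.1] w 0.4 0.0 [-0.87  0.53  0.33  2.04 -0.29  0.62 -0.16]
```

```bash
python3 look.py w3; python3 - <<'E'
from h import *
im=snapshot("side")[:,:,::-1];cv2.imwrite("pics/s3.png",cv2.resize(im[230:430,240:440],None,fx=3,fy=3))
o=observe();a=cv2.imread("pics/w3.png");b=cv2.resize(im[250:390,260:440],(640,498),interpolation=cv2.INTER_CUBIC)
cv2.imwrite("pics/both3.png",cv2.resize(np.vstack([a[:,:],b]),(392,600)))
E
```

```text
(452, 352, 142, 29) [624.5 203.9] [ 18.9 100.1] -79.69
(293, 200, 46, 125) [474.5 250.4] [25.7 77.7] 10.33
(264, 0, 160, 106) [464.1 379.5] [38.2 77.2] -36.65
```

View pics/both3.png

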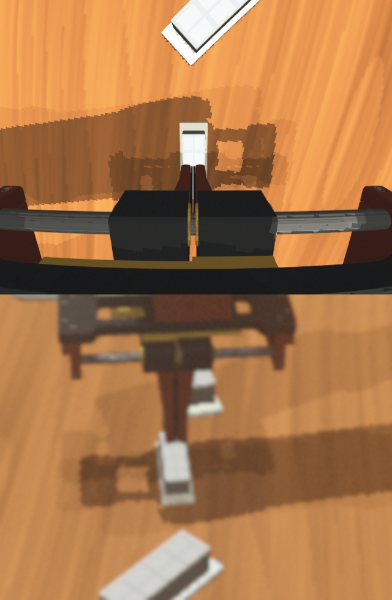

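The wrist view has the fingers at the slide's near end. In the side view they meet at or above the slide's top. I'll compare the projected tip and slide positions with these.

```bash
python3 - <<'E'
from h import *
C=cam("side")
print("expected tip",proj(C,[[474.9,251.8,8.5],[474.9,251.8,20],[474.9,251.8,40]]).round(1), "observed tip ~ 339,317")
r=np.radians(10.3);L=np.array([-np.sin(r),np.cos(r),0]);c=np.array([474.5,251.4,0])
print("slide block top ends +y,-y",proj(C,[c+31*L+[0,0,20],c-31*L+[0,0,20],c+38*L,c-38*L]).round(1))
im=cv2.imread("pics/side0.png");print("slide seen");hsv=cv2.cvtColor(im,cv2.COLOR_BGR2HSV)
m=((hsv[...,1]<60)&(hsv[...,2]>90)).astype(np.uint8)
for k in cv2.findContours(m,0,2)[0]:
    b=cv2.boundingRect(k)
    if abs(b[0]-335)<20 and abs(b[1]-315)<20: print(b,*rect(cast(C,k[:,0],4)))
E
python3 - <<'E'
import cv2
im=cv2.imread("pics/s3.png");cv2.imwrite("pics/s3c.png",im[150:400,150:450])
im=cv2.imread("pics/w3.png");cv2.imwrite("pics/w3c.png",cv2.resize(im[180:400,240:400],None,fx=2.5,fy=2.5))
a=cv2.imread("pics/s3c.png");b=cv2.imread("pics/w3c.png");a=cv2.resize(a,(396,330));b=cv2.resize(b,(400,550));a=cv2.copyMakeBorder(a,0,220,0,0,0);cv2.imwrite("pics/c3.png",cv2.hconcat([a,b]))
E
```

```text
expected tip [[339.4 328.2]
 [339.4 323.2]
 [339.3 314.2]] observed tip ~ 339,317
slide block top ends +y,-y [[341.  334.3]
 [338.2 312.4]
 [341.4 345.8]
 [338.  318.6]]
slide seen
(331, 313, 19, 33) [475.5 246.9] [26.8 91.6] 10.66
```

View pics/c3.png

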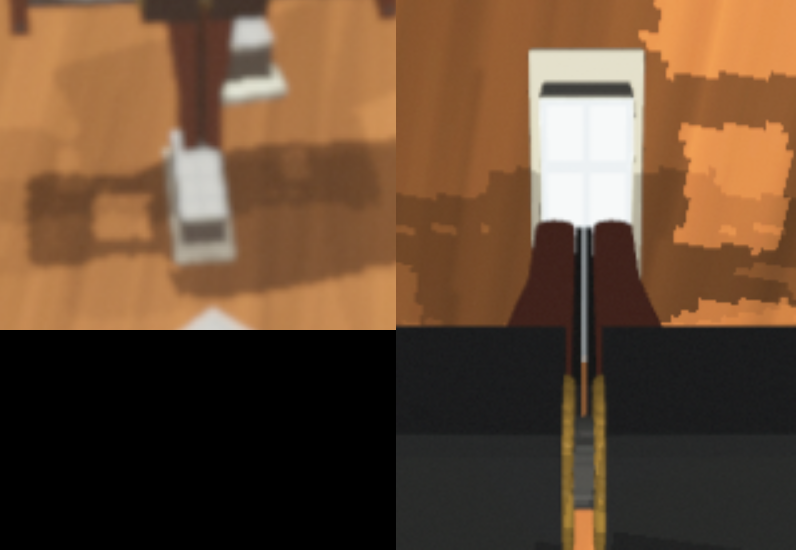

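The closed fingers end above the slide's lid: the tip shows at v≈317, where z≈30 is expected, not 8.5. So the tips stand about level with the TCP, not 22 mm ahead of it. I'll find the real tip height by touching the desk gently with the jaws open around the slide.

```bash
python3 -m pendant '[{"jaw":-0.3,"translation":[0,0,0],"rot":[0,0,0]},{"jaw":-0.3,"translation":[0,0,0],"rot":[0,0,0]},{"jaw":-0.3,"translation":[0,0,0],"rot":[0,0,0]},{"jaw":-0.3,"translation":[0,0,0],"rot":[0,0,0]},{"jaw":-0.3,"translation":[0,0,0],"rot":[0,0,0]},{"jaw":-0.3,"translation":[0,0,0],"rot":[0,0,0]},{"jaw":-0.3,"translation":[0,0,0],"rot":[0,0,0]},{"jaw":-0.3,"translation":[0,0,0],"rot":[0,0,0]},{"jaw":-0.3,"translation":[0,0,4],"rot":[0,0,0]},{"jaw":-0.3,"translation":[0,0,4],"rot":[0,0,0]},{"jaw":-0.3,"translation":[0,0,0],"rot":[0,0,0]}]' 25
python3 st.py
python3 -m pendant '[{"jaw":-0.3,"translation":[0,0,2],"rot":[0,0,0]},{"jaw":-0.3,"translation":[0,0,2],"rot":[0,0,0]},{"jaw":-0.3,"translation":[0,0,0],"rot":[0,0,0]},{"jaw":-0.3,"translation":[0,0,0],"rot":[0,0,0]}]'
```

```text
time_s: 8.35
position: [474.5, 251.5, 21.8]
eef_rot: [-2.013, -2.412, 0.002]
ft_force: [-0.8, -0.1, -0.3]
gripper_width: 57.0
gripper_force: 0.0
8.35 [474.46 251.52  21.83] tooly ang 10.31 tilt [-0.06 -0.04] [-0.8 -0.1 -0.3] w 57.0 0.0 [-0.86  0.54  0.33  2.04 -0.29  0.6  -0.15]
time_s: 8.75
position: [474.9, 251.8, 18.5]
eef_rot: [-2.013, -2.412, 0.0]
ft_force: [-0.3, -0.4, -0.0]
gripper_width: 57.2
gripper_force: 0.0
```

```bash
for i in 1; do python3 -m pendant '[{"jaw":-0.3,"translation":[0,0,2],"rot":[0,0,0]},{"jaw":-0.3,"translation":[0,0,2],"rot":[0,0,0]},{"jaw":-0.3,"translation":[0,0,0],"rot":[0,0,0]},{"jaw":-0.3,"translation":[0,0,0],"rot":[0,0,0]}]' | sed -n '2p;4p'; done
python3 -m pendant '[{"jaw":-0.3,"translation":[0,0,2],"rot":[0,0,0]},{"jaw":-0.3,"translation":[0,0,0],"rot":[0,0,0]},{"jaw":-0.3,"translation":[0,0,0],"rot":[0,0,0]}]' | sed -n '2p;4p'
python3 -m pendant '[{"jaw":-0.3,"translation":[0,0,2],"rot":[0,0,0]},{"jaw":-0.3,"translation":[0,0,0],"rot":[0,0,0]},{"jaw":-0.3,"translation":[0,0,0],"rot":[0,0,0]}]' | sed -n '2p;4p'
```

```text
position: [474.9, 251.8, 14.5]
ft_force: [-0.2, 0.1, -0.6]
position: [474.9, 251.8, 12.5]
ft_force: [0.7, 1.0, 0.3]
position: [474.9, 251.8, 10.5]
ft_force: [0.2, 0.1, 0.2]
```

```bash
R='s'; 
python3 -m pendant '[{"jaw":-0.3,"translation":[0,0,1.5],"rot":[0,0,0]},{"jaw":-0.3,"translation":[0,0,0],"rot":[0,0,0]},{"jaw":-0.3,"translation":[0,0,0],"rot":[0,0,0]}]' | sed -n '2p;4p'
python3 -m pendant '[{"jaw":-0.3,"translation":[0,0,1.5],"rot":[0,0,0]},{"jaw":-0.3,"translation":[0,0,0],"rot":[0,0,0]},{"jaw":-0.3,"translation":[0,0,0],"rot":[0,0,0]}]' | sed -n '2p;4p'
python3 -m pendant '[{"jaw":-0.3,"translation":[0,0,1.5],"rot":[0,0,0]},{"jaw":-0.3,"translation":[0,0,0],"rot":[0,0,0]},{"jaw":-0.3,"translation":[0,0,0],"rot":[0,0,0]}]' | sed -n '2p;4p'
```

```text
position: [474.9, 251.7, 9.0]
ft_force: [-0.0, 0.6, -0.4]
position: [474.9, 251.8, 7.5]
ft_force: [-0.7, -0.0, -1.1]
position: [474.9, 251.7, 6.0]
ft_force: [0.3, -0.2, -0.6]
```

```bash

python3 -m pendant '[{"jaw":-0.3,"translation":[0,0,1.5],"rot":[0,0,0]},{"jaw":-0.3,"translation":[0,0,0],"rot":[0,0,0]},{"jaw":-0.3,"translation":[0,0,0],"rot":[0,0,0]}]' | sed -n '2p;4p'
python3 -m pendant '[{"jaw":-0.3,"translation":[0,0,1.5],"rot":[0,0,0]},{"jaw":-0.3,"translation":[0,0,0],"rot":[0,0,0]},{"jaw":-0.3,"translation":[0,0,0],"rot":[0,0,0]}]' | sed -n '2p;4p'
python3 - <<'E'
from h import *
im=snapshot("side")[:,:,::-1];a=cv2.resize(im[250:370,260:440],None,fx=3.3,fy=3.3,interpolation=cv2.INTER_CUBIC)
cv2.imwrite("pics/s4.png",a)
E
```

```text
position: [474.9, 251.8, 4.5]
ft_force: [-0.5, 0.2, 0.7]
position: [474.9, 251.8, 3.0]
ft_force: [-0.9, -0.9, 0.3]
```

View pics/s4.png

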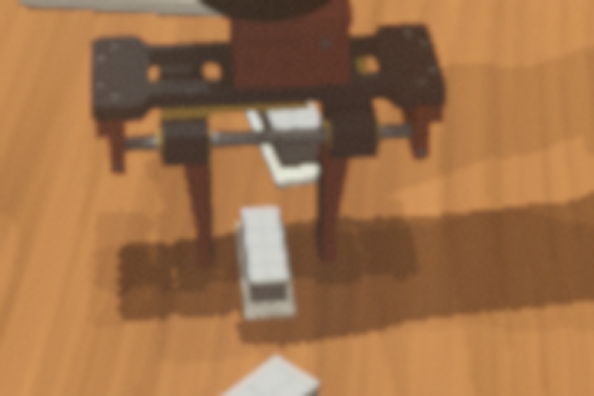

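The jaws straddle the slide with tips at about (322,330) and (359,329) in the full picture. That puts them roughly 5 to 9 mm up while the TCP reads 3, so the tips are about 5 mm behind the TCP. I'll probe on down to the desk to get it exactly.

```bash

python3 -m pendant '[{"jaw":-0.3,"translation":[0,0,2],"rot":[0,0,0]},{"jaw":-0.3,"translation":[0,0,0],"rot":[0,0,0]},{"jaw":-0.3,"translation":[0,0,0],"rot":[0,0,0]}]' | sed -n '2p;4p'
python3 -m pendant '[{"jaw":-0.3,"translation":[0,0,1.5],"rot":[0,0,0]},{"jaw":-0.3,"translation":[0,0,0],"rot":[0,0,0]},{"jaw":-0.3,"translation":[0,0,0],"rot":[0,0,0]}]' | sed -n '2p;4p'
python3 -m pendant '[{"jaw":-0.3,"translation":[0,0,1],"rot":[0,0,0]},{"jaw":-0.3,"translation":[0,0,0],"rot":[0,0,0]},{"jaw":-0.3,"translation":[0,0,0],"rot":[0,0,0]}]' | sed -n '2p;4p'
```

```text
position: [474.9, 251.7, 1.0]
ft_force: [0.7, -0.1, 0.3]
position: [474.9, 251.7, -0.5]
ft_force: [0.1, -0.0, 0.6]
position: [474.9, 251.8, -1.5]
ft_force: [0.1, 0.3, -1.1]
```

```bash

python3 -m pendant '[{"jaw":-0.3,"translation":[0,0,1],"rot":[0,0,0]},{"jaw":-0.3,"translation":[0,0,0],"rot":[0,0,0]},{"jaw":-0.3,"translation":[0,0,0],"rot":[0,0,0]}]' | sed -n '2p;4p'
```

```text
position: [474.9, 251.8, -2.5]
ft_force: [-0.2, 0.2, -0.6]
```

```bash

python3 -m pendant '[{"jaw":-0.3,"translation":[0,0,1],"rot":[0,0,0]},{"jaw":-0.3,"translation":[0,0,0],"rot":[0,0,0]},{"jaw":-0.3,"translation":[0,0,0],"rot":[0,0,0]}]' | sed -n '2p;4p'
python3 -m pendant '[{"jaw":-0.3,"translation":[0,0,1],"rot":[0,0,0]},{"jaw":-0.3,"translation":[0,0,0],"rot":[0,0,0]},{"jaw":-0.3,"translation":[0,0,0],"rot":[0,0,0]}]' | sed -n '2p;4p'
python3 -m pendant '[{"jaw":-0.3,"translation":[0,0,1],"rot":[0,0,0]},{"jaw":-0.3,"translation":[0,0,0],"rot":[0,0,0]},{"jaw":-0.3,"translation":[0,0,0],"rot":[0,0,0]}]' | sed -n '2p;4p'
```

```text
position: [474.9, 251.8, -3.5]
ft_force: [-0.5, 0.1, 0.8]
position: [474.9, 251.8, -4.5]
ft_force: [0.1, -0.7, -0.1]
position: [474.9, 251.8, -5.5]
ft_force: [0.3, 0.6, 0.4]
```

```bash

python3 -m pendant '[{"jaw":-0.3,"translation":[0,0,1],"rot":[0,0,0]},{"jaw":-0.3,"translation":[0,0,0],"rot":[0,0,0]},{"jaw":-0.3,"translation":[0,0,0],"rot":[0,0,0]}]' | sed -n '2p;4p'
python3 -m pendant '[{"jaw":-0.3,"translation":[0,0,1],"rot":[0,0,0]},{"jaw":-0.3,"translation":[0,0,0],"rot":[0,0,0]},{"jaw":-0.3,"translation":[0,0,0],"rot":[0,0,0]}]' | sed -n '2p;4p'
```

```text
position: [474.9, 251.8, -6.5]
ft_force: [0.5, -0.4, -0.2]
position: [474.9, 251.8, -7.5]
ft_force: [0.1, 1.2, -0.4]
```

```bash
python3 - <<'E'
from h import *
o=observe()
c=cam("side");im=snapshot("side")[:,:,::-1];hsv=cv2.cvtColor(im,cv2.COLOR_BGR2HSV)
# finger (dark red) pixels: lowest row per column band
m=((hsv[...,2]<110)&((hsv[...,0]<8)|(hsv[...,0]>170)))
cv2.imwrite("pics/s5.png",im)
for u0,u1 in((312,332),(350,368)):
    ys,xs=np.where(m[290:345,u0:u1]);print(u0,ys.max()+290 if len(ys) else None,np.bincount(ys)[-30:])
R=Ro.from_rotvec(o["eef_rot"]).as_matrix()
for dz in(22,10,0,-10):
  for s in(-1,1):
    X=o["position"]+R@np.array([0,s*(o["gripper_width"]/2+4),dz]);print(dz,X.round(1),proj(c,[X]).round(1))
E
```

```text
312 322 [0 0 0 0 0 0 0 0 0 0 0 0 0 0 1 1 0 1 1 0 0 2 0 0 1 0 0 0 0 1]
350 331 [0 0 1 1 0 3 2 1 0 1 1 2 0 0 1 1 1 0 1 0 0 0 0 0 0 0 1 0 1 1]
22 [442.7 245.9 -29.5] [[357.2 343.6]]
22 [507.1 257.6 -29.5] [[321.6 345.3]]
10 [442.7 245.9 -17.5] [[357.3 338.5]]
10 [507.1 257.6 -17.5] [[321.5 340.2]]
0 [442.7 245.9  -7.5] [[357.4 334.2]]
0 [507.1 257.6  -7.5] [[321.4 336. ]]
-10 [442.7 245.9   2.5] [[357.4 329.9]]
-10 [507.1 257.6   2.5] [[321.3 331.7]]
```

```bash

python3 -m pendant '[{"jaw":-0.3,"translation":[0,0,1],"rot":[0,0,0]},{"jaw":-0.3,"translation":[0,0,0],"rot":[0,0,0]},{"jaw":-0.3,"translation":[0,0,0],"rot":[0,0,0]}]' | sed -n '2p;4p'
python3 - <<'E'
from h import *
im=snapshot("side")[:,:,::-1]
cv2.imwrite("pics/s6.png",cv2.resize(im[280:360,280:400],None,fx=6,fy=6,interpolation=cv2.INTER_CUBIC))
E
```

```text
position: [474.9, 251.8, -8.5]
ft_force: [0.9, -0.5, -0.3]
```

View pics/s6.png

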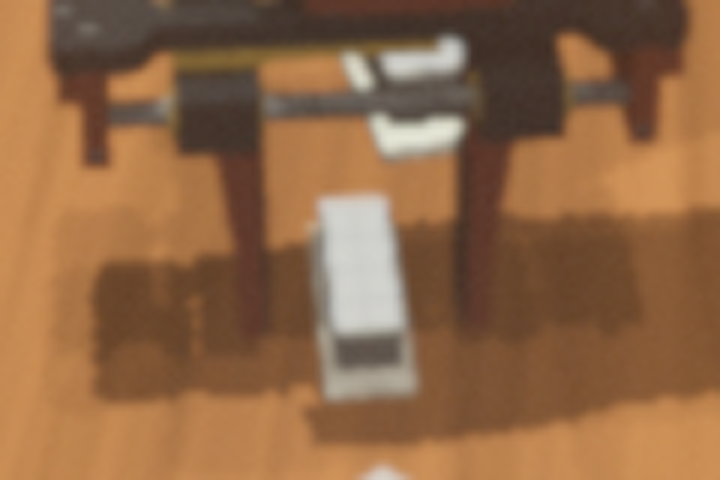

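The tips at (322,336) and (359,334) match about z≈0 at the pads' front edge, so contact is close. One more probe.

```bash

python3 -m pendant '[{"jaw":-0.3,"translation":[0,0,1],"rot":[0,0,0]},{"jaw":-0.3,"translation":[0,0,0],"rot":[0,0,0]},{"jaw":-0.3,"translation":[0,0,0],"rot":[0,0,0]}]' | sed -n '2p;4p'
python3 -m pendant '[{"jaw":-0.3,"translation":[0,0,1],"rot":[0,0,0]},{"jaw":-0.3,"translation":[0,0,0],"rot":[0,0,0]},{"jaw":-0.3,"translation":[0,0,0],"rot":[0,0,0]}]' | sed -n '2p;4p'
```

```text
position: [474.9, 251.7, -9.5]
ft_force: [-0.5, 0.3, -0.5]
position: [475.0, 251.9, -9.7]
ft_force: [-3.0, -1.5, 9.1]
```

```bash

python3 -m pendant '[{"jaw":-0.3,"translation":[0,0,1],"rot":[0,0,0]},{"jaw":-0.3,"translation":[0,0,0],"rot":[0,0,0]},{"jaw":-0.3,"translation":[0,0,0],"rot":[0,0,0]}]' | sed -n '2p;4p'
```

```text
position: [475.0, 251.8, -9.8]
ft_force: [-4.8, -2.2, 21.0]
```

Contact came at TCP z = -9.6, so the tips are 9.6 mm behind the reported TCP. To have the tips 8.5 mm up, the grip needs TCP z ≈ -1.1. The command is at -11.5, so I'll raise 10.4 mm.

```bash
python3 -m pendant '[{"jaw":-0.3,"translation":[0,0,-10.4],"rot":[0,0,0]},{"jaw":-0.3,"translation":[0,0,0],"rot":[0,0,0]},{"jaw":1,"translation":[0,0,0],"rot":[0,0,0]},{"jaw":1,"translation":[0,0,0],"rot":[0,0,0]},{"jaw":1,"translation":[0,0,0],"rot":[0,0,0]},{"jaw":1,"translation":[0,0,0],"rot":[0,0,0]},{"jaw":1,"translation":[0,0,0],"rot":[0,0,0]},{"jaw":1,"translation":[0,0,0],"rot":[0,0,0]},{"jaw":1,"translation":[0,0,0],"rot":[0,0,0]},{"jaw":1,"translation":[0,0,0],"rot":[0,0,0]}]' 25
python3 st.py
```

```text
time_s: 16.3
position: [474.9, 251.8, -1.1]
eef_rot: [-2.013, -2.412, 0.0]
ft_force: [0.3, 0.8, -0.5]
gripper_width: 19.8
gripper_force: 25.0
16.3 [474.86 251.76  -1.11] tooly ang 10.31 tilt [-0.01 -0.  ] [ 0.3  0.8 -0.5] w 19.8 25.0 [-0.84  0.58  0.3   2.05 -0.32  0.56 -0.13]
```

Gripped at 19.8 mm with 25 N. I'll lift, carry it to beside the stage and square up, then look at the holder.

```bash
python3 -m pendant '[{"jaw":1,"translation":[0,0,-10],"rot":[0,0,0]},{"jaw":1,"translation":[0,0,-30],"rot":[0,0,0]},{"jaw":1,"translation":[0,0,-45],"rot":[0,0,0]},{"jaw":1,"translation":[0,0,-45],"rot":[0,0,0]},{"jaw":1,"translation":[0,0,-45],"rot":[0,0,0]},{"jaw":1,"translation":[0,0,-40],"rot":[0,0,0]}]' | tail -2
python3 -m pendant '[{"jaw":1,"translation":[-24.9,-1.4,0],"rot":[0,0,0]},{"jaw":1,"translation":[-40,-2.1,0],"rot":[0,0,0]},{"jaw":1,"translation":[-40,-2.1,0],"rot":[0,0,0]},{"jaw":1,"translation":[-40,-2.1,0],"rot":[0,0,0]},{"jaw":1,"translation":[-40,-2.1,0],"rot":[0,0,0]},{"jaw":1,"translation":[-40,-2.1,0],"rot":[0,0,0]},{"jaw":1,"translation":[-40,-2.1,0],"rot":[0,0,0]},{"jaw":1,"translation":[-30,-2,0],"rot":[0,0,0]},{"jaw":1,"translation":[-20,-1,0],"rot":[0,0,5.3]},{"jaw":1,"translation":[0,0,0],"rot":[0,0,5.3]},{"jaw":1,"translation":[0,0,0],"rot":[0,0,0]},{"jaw":1,"translation":[0,0,0],"rot":[0,0,0]}]'
python3 st.py
python3 - <<'E'
from h import *
o=observe();im=snapshot("wrist")[:,:,::-1].copy();C=cam("wrist",o);cv2.imwrite("pics/w7.png",im);np.save("w7.npy",np.r_[o["position"],o["eef_rot"]])
hsv=cv2.cvtColor(im,cv2.COLOR_BGR2HSV)
m=((hsv[...,1]<60)&(hsv[...,2]>90)).astype(np.uint8)
for c in cv2.findContours(m,0,2)[0]:
    if cv2.contourArea(c)>500: print(cv2.boundingRect(c),*rect(cast(C,c[:,0],12)))
print("stage pts seat,plate corners",proj(C,[[596,-98,42],[528,-23,42],[664,-23,42],[528,-173,42],[664,-173,42]]).round())
E
```

```text
gripper_width: 19.8
gripper_force: 25.0
time_s: 18.1
position: [514.4, -60.7, 214.2]
eef_rot: [-2.224, -2.219, -0.001]
ft_force: [0.8, 0.1, -1.5]
gripper_width: 19.7
gripper_force: 25.0
18.1 [514.39 -60.66 214.24] tooly ang -0.13 tilt [0.01 0.03] [ 0.8  0.1 -1.5] w 19.7 25.0 [-0.55  0.24  0.65  1.96 -0.18  0.99  0.18]
(493, 393, 77, 41) [ 805.8 -353.7] [ 60.6 105. ] -72.92
(500, 353, 87, 24) [ 803.7 -263.2] [ 31.2 120.2] 89.81
(360, 194, 85, 117) [ 607.3 -115.8] [ 85.7 135.5] -0.44
(440, 183, 27, 128) [ 665.6 -110.4] [ 14.  147.7] -0.28
(288, 155, 178, 192) [543.5 -99.4] [134.9 284.8] -32.24
(247, 0, 65, 82) [480.2 106.2] [36.3 79.6] 19.78
stage pts seat,plate corners [[397. 248.]
 [330. 173.]
 [471. 173.]
 [329. 315.]
 [455. 314.]]
```

```bash
python3 - <<'E'
import cv2
im=cv2.imread("pics/w7.png")[150:300,310:490]
cv2.imwrite("pics/w7c.png",cv2.resize(im,None,fx=4,fy=4,interpolation=cv2.INTER_CUBIC))
E
```

```text
(no output)
```

View pics/w7c.png

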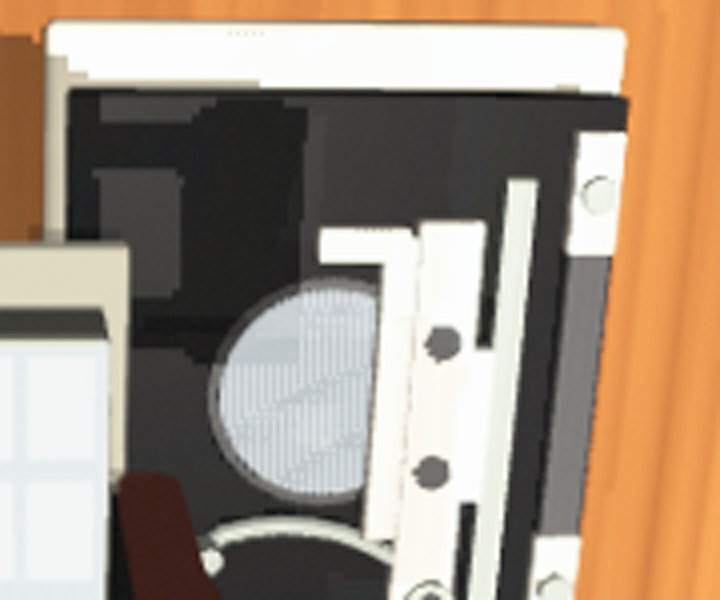

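The last crop shows these features:
- **End stop:** its lower face is at crop row ≈263, cols 320–382.
- **Back edge:** it runs from (380,270) to (368,538).
- **Arm:** its crest is at about (290,520) and its tip pin at (210,560).
- **Plate:** its +y corners are at (68,90) and (628,97).

I'll cast these to world coordinates.

```bash
python3 - <<'E'
from h import *
w=np.load("w7.npy");C=cam("wrist",{"position":w[:3],"eef_rot":w[3:]})
P={"plateTL":(68,90,42),"plateTR":(628,97,42),"stop_lo":(345,263,48),"stop_lo2":(345,263,42),"stop_tip":(320,245,46),"back1":(380,280,48),"back1b":(380,280,42),"back2":(368,535,48),"back2b":(368,535,42),"backend":(368,541,48),"crest":(290,518,45),"pin":(210,560,52),"slide +y edge":(60,243,0)}
for k,(u,v,z) in P.items():
    if k=="slide +y edge": z=w[2]+9.6-8.5+4
    print(k,z,cast(C,[[u/4+310,v/4+150]],z)[0].round(1))
z=w[2]+1.1+4
print("slide right edge",cast(C,[[128/4+310,300/4+150]],z)[0].round(1))
# plate left edge line from mask: foot
E
```

```text
plateTL 42 [524.9 -22.9  42. ]
plateTR 42 [660.1 -24.1  42. ]
stop_lo 48 [592.  -63.8  48. ]
stop_lo2 42 [593.4 -65.2  42. ]
stop_tip 46 [586.1 -59.8  46. ]
back1 48 [600.8 -68.   48. ]
back1b 42 [602.3 -69.5  42. ]
back2 48 [ 602.2 -134.9   48. ]
back2b 42 [ 603.7 -137.5   42. ]
backend 48 [ 602.3 -136.6   48. ]
crest 45 [ 582.5 -131.4   45. ]
pin 52 [ 561.3 -139.8   52. ]
slide +y edge 219.3447500230523 [518.1 -22.8 219.3]
slide right edge [526.3 -29.8 219.3]
```

In world coordinates:
- **Stage:** the origin is about (592.5, -98.5).
- **Back edge:** x≈602, which puts home x at ≈589.
- **End stop face:** y≈-64.5, which puts home y at ≈-102.5.

So the holder is offset by (-3.5, -4), and the visible back-edge length and stop depth both check out. Relative to the held slide, the home TCP is about (590, -102.4). I'll lower the slide at (566.5, -80.5).

```bash
python3 -m pendant '[{"jaw":1,"translation":[-10,26,0],"rot":[0,0,0.25]},{"jaw":1,"translation":[-9.8,26,0],"rot":[0,0,0]},{"jaw":1,"translation":[0,0,45],"rot":[0,0,0]},{"jaw":1,"translation":[0,0,45],"rot":[0,0,0]},{"jaw":1,"translation":[0,0,45],"rot":[0,0,0]},{"jaw":1,"translation":[0,0,24],"rot":[0,0,0]},{"jaw":1,"translation":[0,0,10],"rot":[0,0,0]},{"jaw":1,"translation":[0,0,0],"rot":[0,0,0]},{"jaw":1,"translation":[0,0,0],"rot":[0,0,0]}]' >/dev/null
python3 st.py
python3 -m pendant '[{"jaw":1,"translation":[0,0,1.5],"rot":[0,0,0]},{"jaw":1,"translation":[0,0,0.7],"rot":[0,0,0]},{"jaw":1,"translation":[0,0,0],"rot":[0,0,0]},{"jaw":1,"translation":[0,0,0],"rot":[0,0,0]}]' >/dev/null
python3 st.py
```

```text
19.05 [567.44 -81.23  46.2 ] tooly ang -0.5 tilt [0.11 0.  ] [ 0.5 -0.3 -0.1] w 20.1 25.0 [-0.36  0.58  0.52  1.96 -0.43  0.71  0.41]
19.45 [566.67 -81.2   43.21] tooly ang -0.54 tilt [0.04 0.01] [ 0.1 -0.6 -0.5] w 19.9 25.0 [-0.35  0.58  0.51  1.96 -0.43  0.71  0.41]
```

```bash
P='import sys;print(sys.stdin.read())'
python3 -m pendant '[{"jaw":1,"translation":[0,0,0.8],"rot":[0,0,0]},{"jaw":1,"translation":[0,0,0.7],"rot":[0,0,0]},{"jaw":1,"translation":[0,0,0],"rot":[0,0,0]}]' | sed -n '2p;4p'
python3 -m pendant '[{"jaw":1,"translation":[0,0,0.5],"rot":[0,0,0]},{"jaw":1,"translation":[0,0,0],"rot":[0,0,0]},{"jaw":1,"translation":[0,0,0],"rot":[0,0,0]}]' | sed -n '2p;4p'
python3 -m pendant '[{"jaw":1,"translation":[0,0,0.4],"rot":[0,0,0]},{"jaw":1,"translation":[0,0,0],"rot":[0,0,0]},{"jaw":1,"translation":[0,0,0],"rot":[0,0,0]}]' | sed -n '2p;4p'
```

```text
position: [566.3, -81.3, 41.1]
ft_force: [-0.7, 0.4, -0.8]
position: [566.4, -81.3, 40.8]
ft_force: [-0.1, 0.4, 0.7]
position: [566.4, -81.3, 40.7]
ft_force: [-2.3, 0.4, 5.5]
```

Contact with the stage is at z≈40.8. I'll ease off slightly and slide to -y into the arm.

```bash

python3 -m pendant '[{"jaw":1,"translation":[-2,0,-0.4],"rot":[0,0,0]},{"jaw":1,"translation":[-2,0,0],"rot":[0,0,0]},{"jaw":1,"translation":[-2,0,0],"rot":[0,0,0]},{"jaw":1,"translation":[-2,0,0],"rot":[0,0,0]},{"jaw":1,"translation":[-2,0,0],"rot":[0,0,0]},{"jaw":1,"translation":[-2,0,0],"rot":[0,0,0]},{"jaw":1,"translation":[0,0,0],"rot":[0,0,0]},{"jaw":1,"translation":[0,0,0],"rot":[0,0,0]}]' | sed -n '2p;4p'
python3 -m pendant '[{"jaw":1,"translation":[-2,0,0],"rot":[0,0,0]},{"jaw":1,"translation":[-2,0,0],"rot":[0,0,0]},{"jaw":1,"translation":[0,0,0],"rot":[0,0,0]},{"jaw":1,"translation":[0,0,0],"rot":[0,0,0]}]' | sed -n '2p;4p'
python3 -m pendant '[{"jaw":1,"translation":[-2,0,0],"rot":[0,0,0]},{"jaw":1,"translation":[-2,0,0],"rot":[0,0,0]},{"jaw":1,"translation":[0,0,0],"rot":[0,0,0]},{"jaw":1,"translation":[0,0,0],"rot":[0,0,0]}]' | sed -n '2p;4,6p'
```

```text
position: [566.2, -92.8, 40.8]
ft_force: [-1.9, 3.7, 2.8]
position: [566.0, -96.1, 40.8]
ft_force: [-1.2, 5.7, 5.2]
position: [565.9, -99.8, 40.8]
ft_force: [-1.4, 5.9, 5.4]
gripper_width: 19.6
gripper_force: 25.0
```

```bash

python3 -m pendant '[{"jaw":1,"translation":[-2,0,-0.3],"rot":[0,0,0]},{"jaw":1,"translation":[-2,0,0],"rot":[0,0,0]},{"jaw":1,"translation":[-1.5,0,0],"rot":[0,0,0]},{"jaw":1,"translation":[0,0,0],"rot":[0,0,0]},{"jaw":1,"translation":[0,0,0],"rot":[0,0,0]},{"jaw":1,"translation":[0,0,0],"rot":[0,0,0]}]' >/dev/null; python3 st.py
```

```text
22.55 [ 565.28 -105.33   40.76] tooly ang -0.5 tilt [-0.12  0.11] [-2.1  6.   3.5] w 19.5 25.0 [-0.31  0.59  0.51  1.95 -0.43  0.71  0.46]
```

```bash
python3 - <<'E'
from h import *
o=observe();im=snapshot("wrist")[:,:,::-1].copy();C=cam("wrist",o);cv2.imwrite("pics/w8.png",im)
g=cv2.cvtColor(im,cv2.COLOR_BGR2GRAY).astype(int)
def edges(line,th=40):
    d=np.abs(np.diff(cv2.GaussianBlur(line.astype(np.float32).reshape(-1,1),(1,3),0).ravel()));return [(int(i),int(line[i-1]),int(line[i+2])) for i in range(2,len(d)-2) if d[i]>20 and d[i]==d[i-2:i+3].max()]
q=lambda x,y,z:proj(C,[[x,y,z]])[0].round(0).astype(int)
print("pred slide +y end",q(565,-67.3,46),"stop face at x594",q(594,-64.5,48), "slide +x edge at y -75",q(578,-75,46),"back edge",q(602,-75,48))
for x,z in((565,46),(574,46),(592,48)):
    u,v=q(x,-65,z)
    E=edges(g[v-60:v+60,u]);print("col",u,[(v-60+i,a,b,cast(C,[[u,v-60+i+.5]],z)[0][:2].round(1).tolist()) for i,a,b in E])
for y,z in((-72,46),(-80,47)):
    u,v=q(580,y,z)
    E=edges(g[v,u-70:u+80]);print("row",v,[(u-70+i,a,b,cast(C,[[u-70+i+.5,v]],z)[0][:2].round(1).tolist()) for i,a,b in E])
E
```

```text
pred slide +y end [316 210] stop face at x594 [378 205] slide +x edge at y -75 [343 226] back edge [394 227]
col 316 [(np.int64(210), 33, 185, [565.0, -67.3]), (np.int64(226), 206, 56, [564.9, -75.2]), (np.int64(234), 70, 226, [564.9, -79.2])]
col 335 [(np.int64(210), 32, 186, [574.0, -67.4]), (np.int64(227), 173, 56, [574.1, -75.8]), (np.int64(234), 69, 226, [574.1, -79.2])]
col 374 [(np.int64(184), 58, 240, [591.8, -54.9]), (np.int64(202), 244, 52, [592.1, -63.3]), (np.int64(211), 51, 119, [592.3, -67.6]), (np.int64(217), 94, 192, [592.4, -70.5])]
row 220 [(np.int64(287), 33, 204, [551.3, -71.9]), (np.int64(341), 206, 69, [577.2, -72.1]), (np.int64(348), 73, 161, [580.5, -72.1]), (np.int64(387), 185, 84, [599.2, -72.2]), (np.int64(392), 89, 249, [601.6, -72.3])]
row 236 [(np.int64(287), 32, 203, [551.2, -79.5]), (np.int64(389), 192, 94, [600.3, -79.9]), (np.int64(418), 167, 81, [614.5, -80.1])]
```

The grip hasn't slipped. The slide's +y end is square at y≈-67.4, with a gap of about 3–4 mm to the stop at ≈-63.5. The back edge is about 24.4 mm from its side. I'll slide in.

```bash

python3 -m pendant '[{"jaw":1,"translation":[0,2,0],"rot":[0,0,0]},{"jaw":1,"translation":[0,2,0],"rot":[0,0,0]},{"jaw":1,"translation":[0,2,0],"rot":[0,0,0]},{"jaw":1,"translation":[0,2,0],"rot":[0,0,0]},{"jaw":1,"translation":[0,2,0],"rot":[0,0,0]},{"jaw":1,"translation":[0,0,0],"rot":[0,0,0]}]' >/dev/null; python3 st.py
python3 -m pendant '[{"jaw":1,"translation":[0,2,0],"rot":[0,0,0]},{"jaw":1,"translation":[0,2,0],"rot":[0,0,0]},{"jaw":1,"translation":[0,2,0],"rot":[0,0,0]},{"jaw":1,"translation":[0,2,0],"rot":[0,0,0]},{"jaw":1,"translation":[0,0,0],"rot":[0,0,0]},{"jaw":1,"translation":[0,0,0],"rot":[0,0,0]}]' >/dev/null; python3 st.py
```

```text
23.2 [ 569.44 -105.8    40.65] tooly ang -0.6 tilt [-0.73  0.25] [-18.3   7.2  22.8] w 19.8 25.0 [-0.3   0.6   0.51  1.94 -0.43  0.73  0.45]
23.8 [ 577.4  -106.1    40.59] tooly ang -0.6 tilt [-0.72  0.23] [-19.6   5.5  21.7] w 20.1 25.0 [-0.3   0.61  0.51  1.92 -0.43  0.74  0.45]
```

Friction is loading up, with fz at 22 N and x lagging 7 mm. I'll take back the x command and lift gently to unload.

```bash

python3 -m pendant '[{"jaw":1,"translation":[0,-2,0],"rot":[0,0,0]},{"jaw":1,"translation":[0,-2,0],"rot":[0,0,0]},{"jaw":1,"translation":[0,-1,-0.3],"rot":[0,0,0]},{"jaw":1,"translation":[0,0,-0.3],"rot":[0,0,0]},{"jaw":1,"translation":[0,0,0],"rot":[0,0,0]}]' >/dev/null; python3 st.py
python3 -m pendant '[{"jaw":1,"translation":[0,0,-0.3],"rot":[0,0,0]},{"jaw":1,"translation":[0,0,0],"rot":[0,0,0]},{"jaw":1,"translation":[0,0,0],"rot":[0,0,0]}]' >/dev/null; python3 st.py
```

```text
24.3 [ 577.35 -105.76   40.72] tooly ang -0.52 tilt [-0.21  0.09] [-3.6  4.6  0.1] w 19.6 25.0 [-0.3   0.6   0.51  1.92 -0.43  0.72  0.45]
24.6 [ 577.43 -105.51   40.85] tooly ang -0.51 tilt [-0.22  0.1 ] [-1.8  5.4 -1.2] w 19.7 25.0 [-0.3   0.6   0.51  1.92 -0.43  0.73  0.45]
```

```bash

python3 -m pendant '[{"jaw":1,"translation":[0,1,-0.3],"rot":[0,0,0]},{"jaw":1,"translation":[0,1,0],"rot":[0,0,0]},{"jaw":1,"translation":[0,1,0],"rot":[0,0,0]},{"jaw":1,"translation":[0,1,0],"rot":[0,0,0]},{"jaw":1,"translation":[0,0,0],"rot":[0,0,0]},{"jaw":1,"translation":[0,0,0],"rot":[0,0,0]}]' >/dev/null; python3 st.py
```

```text
25.2 [ 582.03 -105.06   41.27] tooly ang -0.47 tilt [-0.16  0.12] [-2.4  5.8 -1.6] w 19.7 25.0 [-0.3   0.61  0.51  1.91 -0.43  0.73  0.45]
```

```bash

python3 -m pendant '[{"jaw":1,"translation":[0,1,0],"rot":[0,0,0]},{"jaw":1,"translation":[0,1,0],"rot":[0,0,0]},{"jaw":1,"translation":[0,1,0],"rot":[0,0,0]},{"jaw":1,"translation":[0,1,0],"rot":[0,0,0]},{"jaw":1,"translation":[0,0,0],"rot":[0,0,0]},{"jaw":1,"translation":[0,0,0],"rot":[0,0,0]}]' >/dev/null; python3 st.py
python3 -m pendant '[{"jaw":1,"translation":[0,0.7,0],"rot":[0,0,0]},{"jaw":1,"translation":[0,0.7,0],"rot":[0,0,0]},{"jaw":1,"translation":[0,0,0],"rot":[0,0,0]},{"jaw":1,"translation":[0,0,0],"rot":[0,0,0]}]' >/dev/null; python3 st.py
```

```text
25.8 [ 585.63 -104.7    41.12] tooly ang -0.47 tilt [-0.21  0.15] [-2.3  6.9 -1. ] w 19.8 25.0 [-0.3   0.61  0.51  1.9  -0.43  0.74  0.45]
26.2 [ 586.97 -104.56   41.1 ] tooly ang -0.47 tilt [-0.22  0.16] [-2.9  7.1 -0.1] w 19.8 25.0 [-0.3   0.62  0.51  1.9  -0.43  0.74  0.45]
```

```bash

python3 -m pendant '[{"jaw":1,"translation":[-0.4,0.7,0],"rot":[0,0,0]},{"jaw":1,"translation":[0,0.7,0],"rot":[0,0,0]},{"jaw":1,"translation":[0,0,0],"rot":[0,0,0]},{"jaw":1,"translation":[0,0,0],"rot":[0,0,0]}]' >/dev/null; python3 st.py
python3 -m pendant '[{"jaw":1,"translation":[0,0.7,0],"rot":[0,0,0]},{"jaw":1,"translation":[0,0,0],"rot":[0,0,0]},{"jaw":1,"translation":[0,0,0],"rot":[0,0,0]}]' >/dev/null; python3 st.py
python3 -m pendant '[{"jaw":1,"translation":[0,0.7,0],"rot":[0,0,0]},{"jaw":1,"translation":[0,0,0],"rot":[0,0,0]},{"jaw":1,"translation":[0,0,0],"rot":[0,0,0]}]' >/dev/null; python3 st.py
```

```text
26.6 [ 588.34 -104.78   41.07] tooly ang -0.46 tilt [-0.23  0.18] [-3.2  8.5 -1.4] w 19.8 25.0 [-0.3   0.62  0.51  1.9  -0.43  0.74  0.45]
26.9 [ 588.93 -104.74   41.03] tooly ang -0.46 tilt [-0.24  0.18] [-2.3  7.2 -0.8] w 19.5 25.0 [-0.3   0.62  0.51  1.9  -0.43  0.74  0.45]
27.2 [ 589.1  -104.74   40.93] tooly ang -0.45 tilt [-0.3   0.19] [-4.2  7.   0.4] w 19.9 25.0 [-0.3   0.62  0.51  1.9  -0.43  0.74  0.45]
```

```bash

python3 -m pendant '[{"jaw":1,"translation":[0,0.7,0],"rot":[0,0,0]},{"jaw":1,"translation":[0,0,0],"rot":[0,0,0]},{"jaw":1,"translation":[0,0,0],"rot":[0,0,0]}]' >/dev/null; python3 st.py
```

```text
27.5 [ 589.13 -104.75   40.87] tooly ang -0.46 tilt [-0.37  0.21] [-5.3  8.3  2.6] w 19.6 25.0 [-0.3   0.62  0.51  1.89 -0.43  0.74  0.45]
```

It's bedded on the back edge at x = 589.1: the position stops while the force rises. Now I'll ease it to +y towards the end stop.

```bash

python3 -m pendant '[{"jaw":1,"translation":[0.4,0,-0.1],"rot":[0,0,0]},{"jaw":1,"translation":[0.4,0,0],"rot":[0,0,0]},{"jaw":1,"translation":[0.4,0,0],"rot":[0,0,0]},{"jaw":1,"translation":[0.4,0,0],"rot":[0,0,0]},{"jaw":1,"translation":[0,0,0],"rot":[0,0,0]},{"jaw":1,"translation":[0,0,0],"rot":[0,0,0]}]' >/dev/null; python3 st.py
python3 -m pendant '[{"jaw":1,"translation":[0.4,0,0],"rot":[0,0,0]},{"jaw":1,"translation":[0.4,0,0],"rot":[0,0,0]},{"jaw":1,"translation":[0,0,0],"rot":[0,0,0]},{"jaw":1,"translation":[0,0,0],"rot":[0,0,0]}]' >/dev/null; python3 st.py
python3 -m pendant '[{"jaw":1,"translation":[0.4,0,0],"rot":[0,0,0]},{"jaw":1,"translation":[0.4,0,0],"rot":[0,0,0]},{"jaw":1,"translation":[0,0,0],"rot":[0,0,0]},{"jaw":1,"translation":[0,0,0],"rot":[0,0,0]}]' >/dev/null; python3 st.py
```

```text
28.1 [ 589.17 -104.52   40.92] tooly ang -0.5 tilt [-0.34  0.11] [-5.7  5.9  0.3] w 19.7 25.0 [-0.3   0.62  0.51  1.89 -0.43  0.74  0.44]
28.5 [ 589.15 -104.36   40.93] tooly ang -0.52 tilt [-0.33  0.06] [-5.6  4.  -1.3] w 19.8 25.0 [-0.3   0.62  0.51  1.9  -0.43  0.74  0.44]
28.9 [ 589.14 -104.1    40.92] tooly ang -0.54 tilt [-0.33  0.03] [-5.2  2.4 -0.7] w 19.9 25.0 [-0.3   0.62  0.51  1.9  -0.43  0.74  0.44]
```

```bash
cat > meas.py <<'E'
from h import *
o=observe();im=snapshot("wrist")[:,:,::-1].copy();C=cam("wrist",o);p=o["position"];cv2.imwrite("pics/wm%d.png"%(o["time_s"]*100),im)
g=cv2.cvtColor(im,cv2.COLOR_BGR2GRAY).astype(np.float32)
def ed(l,o0):
    d=np.abs(np.diff(l));return [(o0+i,int(l[max(i-2,0)]),int(l[min(i+3,len(l)-1)])) for i in range(2,len(d)-2) if d[i]>15 and d[i]==d[i-2:i+3].max()]
q=lambda x,y,z:proj(C,[[x,y,z]])[0].round(0).astype(int)
for x in(581,585,590,594,598):
    u,v=q(x,-65,47);print("x",x,[(r,a,b,cast(C,[[u,r+.5]],47)[0][1].round(1).item()) for r,a,b in ed(g[v-30:v+35,u],v-30)])
for y in(-68,-72,-90):
    u,v=q(602,y,47);print("y",y,[(r,a,b,cast(C,[[r+.5,v]],47)[0][0].round(1).item()) for r,a,b in ed(g[v,u-25:u+25],u-25)])
E
python3 meas.py
```

```text
x 581 [(np.int64(209), 29, 181, -65.4), (np.int64(226), 207, 55, -73.6), (np.int64(234), 53, 227, -77.6)]
x 585 [(np.int64(188), 29, 134, -55.5), (np.int64(195), 133, 106, -58.7), (np.int64(204), 103, 31, -63.0), (np.int64(209), 31, 181, -65.4), (np.int64(226), 206, 55, -73.7), (np.int64(234), 54, 227, -77.7)]
x 590 [(np.int64(187), 48, 246, -55.0), (np.int64(193), 247, 178, -57.8), (np.int64(205), 178, 29, -63.5), (np.int64(209), 29, 181, -65.4), (np.int64(226), 206, 56, -73.7), (np.int64(234), 56, 227, -77.7)]
x 594 [(np.int64(187), 48, 250, -55.1), (np.int64(197), 247, 175, -59.8), (np.int64(205), 175, 29, -63.6), (np.int64(209), 29, 182, -65.5), (np.int64(226), 205, 58, -73.8), (np.int64(234), 58, 227, -77.7)]
x 598 [(np.int64(187), 48, 250, -55.1), (np.int64(201), 246, 168, -61.7), (np.int64(205), 176, 29, -63.6), (np.int64(209), 27, 182, -65.5), (np.int64(227), 205, 54, -74.3), (np.int64(234), 57, 230, -77.8)]
y -68 [(np.int64(339), 205, 149, 600.0), (np.int64(342), 170, 174, 601.4), (np.int64(358), 172, 169, 609.0)]
y -72 [(np.int64(339), 207, 151, 600.1), (np.int64(358), 172, 171, 609.1)]
y -90 [(np.int64(336), 228, 205, 598.8), (np.int64(339), 213, 162, 600.2), (np.int64(351), 179, 131, 606.1), (np.int64(357), 132, 133, 609.1)]
```

There's still a 2 mm gap to the stop, held by friction. I'll lighten the x preload and keep easing it along.

```bash

python3 -m pendant '[{"jaw":1,"translation":[0.4,-0.5,-0.1],"rot":[0,0,0]},{"jaw":1,"translation":[0.4,0,0],"rot":[0,0,0]},{"jaw":1,"translation":[0,0,0],"rot":[0,0,0]},{"jaw":1,"translation":[0,0,0],"rot":[0,0,0]}]' >/dev/null; python3 st.py
python3 -m pendant '[{"jaw":1,"translation":[0.4,0,0],"rot":[0,0,0]},{"jaw":1,"translation":[0.4,0,0],"rot":[0,0,0]},{"jaw":1,"translation":[0,0,0],"rot":[0,0,0]},{"jaw":1,"translation":[0,0,0],"rot":[0,0,0]}]' >/dev/null; python3 st.py
python3 -m pendant '[{"jaw":1,"translation":[0.4,0,0],"rot":[0,0,0]},{"jaw":1,"translation":[0.4,0,0],"rot":[0,0,0]},{"jaw":1,"translation":[0,0,0],"rot":[0,0,0]},{"jaw":1,"translation":[0,0,0],"rot":[0,0,0]}]' >/dev/null; python3 st.py
```

```text
29.35 [ 589.17 -103.48   41.3 ] tooly ang -0.55 tilt [-0.26  0.01] [-4.6  0.9 -3.1] w 19.9 25.0 [-0.31  0.62  0.51  1.9  -0.43  0.74  0.44]
29.75 [ 589.2  -103.04   41.42] tooly ang -0.56 tilt [-0.25 -0.01] [-6.4  1.4 -2.4] w 20.2 25.0 [-0.31  0.62  0.51  1.9  -0.43  0.74  0.44]
30.15 [ 589.22 -102.5    41.51] tooly ang -0.57 tilt [-0.25 -0.03] [-5.7  0.8 -1.1] w 20.0 25.0 [-0.31  0.62  0.51  1.9  -0.43  0.74  0.44]
```

```bash

python3 -m pendant '[{"jaw":1,"translation":[0.4,0,0.1],"rot":[0,0,0]},{"jaw":1,"translation":[0.3,0,0],"rot":[0,0,0]},{"jaw":1,"translation":[0,0,0],"rot":[0,0,0]},{"jaw":1,"translation":[0,0,0],"rot":[0,0,0]}]' >/dev/null; python3 st.py
python3 -m pendant '[{"jaw":1,"translation":[0.3,0,0],"rot":[0,0,0]},{"jaw":1,"translation":[0.3,0,0],"rot":[0,0,0]},{"jaw":1,"translation":[0,0,0],"rot":[0,0,0]},{"jaw":1,"translation":[0,0,0],"rot":[0,0,0]}]' >/dev/null; python3 st.py
```

```text
30.55 [ 589.2  -102.06   41.49] tooly ang -0.58 tilt [-0.24 -0.04] [-5.4  0.5 -0.8] w 19.5 25.0 [-0.31  0.62  0.51  1.9  -0.43  0.74  0.44]
30.95 [ 589.21 -101.53   41.52] tooly ang -0.59 tilt [-0.24 -0.04] [-5.8  0.7 -0.5] w 19.5 25.0 [-0.31  0.62  0.51  1.9  -0.43  0.74  0.44]
```

```bash
python3 meas.py
```

```text
x 581 [(np.int64(211), 29, 206, -63.9), (np.int64(226), 206, 56, -71.2), (np.int64(234), 54, 227, -75.2)]
x 585 [(np.int64(192), 28, 130, -54.8), (np.int64(193), 27, 138, -55.3), (np.int64(194), 37, 136, -55.8), (np.int64(205), 134, 107, -61.0), (np.int64(211), 86, 206, -63.9), (np.int64(226), 206, 56, -71.3), (np.int64(234), 53, 229, -75.2)]
x 590 [(np.int64(191), 28, 150, -54.4), (np.int64(211), 162, 207, -64.0), (np.int64(226), 206, 56, -71.3), (np.int64(234), 55, 229, -75.3)]
x 594 [(np.int64(192), 47, 175, -54.9), (np.int64(211), 161, 206, -64.0), (np.int64(226), 205, 58, -71.3), (np.int64(234), 54, 229, -75.3)]
x 598 [(np.int64(193), 55, 251, -55.4), (np.int64(198), 251, 176, -57.8), (np.int64(211), 162, 206, -64.0), (np.int64(227), 206, 55, -71.9), (np.int64(234), 57, 230, -75.4)]
y -68 [(np.int64(339), 205, 162, 600.2), (np.int64(358), 172, 173, 609.2)]
y -72 [(np.int64(335), 55, 206, 598.3), (np.int64(339), 205, 163, 600.2), (np.int64(357), 169, 163, 608.8)]
y -90 [(np.int64(339), 208, 164, 600.4), (np.int64(351), 178, 131, 606.3)]
```

The gap has closed: the slide's end now meets the stop at y≈-63.5. I'll confirm by feel, then lower the last 0.6 mm.

```bash

python3 -m pendant '[{"jaw":1,"translation":[0.3,0,0],"rot":[0,0,0]},{"jaw":1,"translation":[0.3,0,0],"rot":[0,0,0]},{"jaw":1,"translation":[0,0,0],"rot":[0,0,0]},{"jaw":1,"translation":[0,0,0],"rot":[0,0,0]}]' >/dev/null; python3 st.py
python3 -m pendant '[{"jaw":1,"translation":[0.3,0,0.2],"rot":[0,0,0]},{"jaw":1,"translation":[0,0,0.2],"rot":[0,0,0]},{"jaw":1,"translation":[0,0,0],"rot":[0,0,0]},{"jaw":1,"translation":[0,0,0],"rot":[0,0,0]}]' >/dev/null; python3 st.py
```

```text
31.4 [ 589.17 -101.06   41.51] tooly ang -0.59 tilt [-0.25 -0.05] [-5.8  1.  -1.5] w 19.6 25.0 [-0.31  0.62  0.51  1.9  -0.43  0.74  0.44]
31.8 [ 589.17 -100.86   41.36] tooly ang -0.6 tilt [-0.24 -0.05] [-6.4 -0.1  1.3] w 19.8 25.0 [-0.31  0.62  0.51  1.9  -0.43  0.74  0.43]
```

```bash

python3 -m pendant '[{"jaw":1,"translation":[0.3,0,0.2],"rot":[0,0,0]},{"jaw":1,"translation":[0.3,0,0.2],"rot":[0,0,0]},{"jaw":1,"translation":[0,0,0],"rot":[0,0,0]},{"jaw":1,"translation":[0,0,0],"rot":[0,0,0]}]' >/dev/null; python3 st.py; python3 meas.py
python3 -m pendant '[{"jaw":1,"translation":[0.4,0,0],"rot":[0,0,0]},{"jaw":1,"translation":[0,0,0],"rot":[0,0,0]},{"jaw":1,"translation":[0,0,0],"rot":[0,0,0]}]' >/dev/null; python3 st.py
```

```text
32.2 [ 589.19 -100.67   41.17] tooly ang -0.61 tilt [-0.23 -0.07] [-8.5 -0.3  3.1] w 20.0 25.0 [-0.31  0.62  0.51  1.9  -0.43  0.74  0.43]
x 581 [(np.int64(211), 27, 206, -62.9), (np.int64(226), 206, 56, -70.3), (np.int64(234), 55, 227, -74.2)]
x 585 [(np.int64(195), 29, 140, -55.3), (np.int64(211), 137, 206, -63.0), (np.int64(226), 206, 56, -70.3), (np.int64(234), 55, 227, -74.3)]
x 590 [(np.int64(193), 27, 151, -54.4), (np.int64(212), 175, 206, -63.5), (np.int64(226), 206, 57, -70.3), (np.int64(234), 57, 226, -74.3)]
x 594 [(np.int64(194), 46, 175, -54.9), (np.int64(212), 174, 206, -63.5), (np.int64(226), 205, 56, -70.4), (np.int64(234), 57, 228, -74.4)]
x 598 [(np.int64(195), 57, 247, -55.5), (np.int64(200), 247, 175, -57.8), (np.int64(212), 175, 205, -63.6), (np.int64(227), 206, 53, -70.9), (np.int64(234), 56, 230, -74.4)]
y -68 [(np.int64(339), 206, 164, 600.1), (np.int64(358), 173, 173, 609.2)]
y -72 [(np.int64(335), 56, 205, 598.3), (np.int64(339), 202, 164, 600.2), (np.int64(357), 171, 164, 608.8)]
y -90 [(np.int64(339), 208, 164, 600.3), (np.int64(351), 178, 131, 606.2)]
32.55 [ 589.19 -100.66   41.19] tooly ang -0.63 tilt [-0.23 -0.09] [-7.2 -1.5  2.8] w 19.7 25.0 [-0.31  0.62  0.51  1.9  -0.43  0.74  0.43]
```

The y position now holds at -100.66 while fy turns negative, so it's bedded on the stop. I'll relax the x preload, set it down and release at low grip.

```bash

python3 -m pendant '[{"jaw":1,"translation":[0,-0.7,0.2],"rot":[0,0,0]},{"jaw":1,"translation":[0,-0.5,0.2],"rot":[0,0,0]},{"jaw":1,"translation":[0,0,0],"rot":[0,0,0]},{"jaw":1,"translation":[0,0,0],"rot":[0,0,0]}]' >/dev/null; python3 st.py
python3 -m pendant '[{"jaw":1,"translation":[0,-0.4,0.1],"rot":[0,0,0]},{"jaw":1,"translation":[0,0,0],"rot":[0,0,0]},{"jaw":1,"translation":[0,0,0],"rot":[0,0,0]},{"jaw":1,"translation":[0,0,0],"rot":[0,0,0]}]' 6 >/dev/null; python3 st.py
```

```text
32.95 [ 589.19 -100.62   41.16] tooly ang -0.62 tilt [-0.1  -0.11] [-5.8 -0.9  3.3] w 19.7 25.0 [-0.31  0.62  0.51  1.9  -0.43  0.74  0.43]
33.35 [ 589.24 -100.59   41.12] tooly ang -0.63 tilt [-0.05 -0.11] [-4.6 -3.7  2. ] w 19.8 6.0 [-0.31  0.62  0.51  1.9  -0.43  0.73  0.43]
```

```bash

python3 -m pendant '[{"jaw":1,"translation":[0,-0.5,0],"rot":[0,0,0]},{"jaw":1,"translation":[0,0,0],"rot":[0,0,0]},{"jaw":1,"translation":[0,0,0],"rot":[0,0,0]},{"jaw":1,"translation":[0,0,0],"rot":[0,0,0]}]' 3 >/dev/null; python3 st.py
python3 -m pendant '[{"jaw":0.45,"translation":[0,0,0],"rot":[0,0,0]},{"jaw":0.45,"translation":[0,0,0],"rot":[0,0,0]},{"jaw":0.45,"translation":[0,0,0],"rot":[0,0,0]},{"jaw":0.45,"translation":[0,0,0],"rot":[0,0,0]}]' >/dev/null; python3 st.py; python3 meas.py
```

```text
33.75 [ 589.29 -100.46   41.19] tooly ang -0.62 tilt [ 0.01 -0.12] [-3.6 -4.2  1.6] w 20.3 3.0 [-0.31  0.62  0.51  1.9  -0.43  0.73  0.43]
34.15 [590.14 -98.23  41.18] tooly ang -0.52 tilt [0.05 0.01] [-0.1  0.1  0.5] w 24.0 0.0 [-0.31  0.62  0.51  1.9  -0.43  0.73  0.43]
x 581 [(np.int64(216), 27, 206, -62.9), (np.int64(231), 206, 58, -70.3), (np.int64(239), 56, 227, -74.3)]
x 585 [(np.int64(200), 28, 93, -55.3), (np.int64(216), 68, 205, -63.0), (np.int64(231), 205, 55, -70.3), (np.int64(239), 58, 228, -74.3)]
x 590 [(np.int64(198), 27, 147, -54.4), (np.int64(217), 174, 206, -63.5), (np.int64(231), 205, 54, -70.4), (np.int64(239), 56, 227, -74.4)]
x 594 [(np.int64(198), 26, 148, -54.4), (np.int64(217), 174, 207, -63.5), (np.int64(231), 206, 57, -70.4), (np.int64(239), 58, 227, -74.4)]
x 598 [(np.int64(200), 46, 176, -55.4), (np.int64(217), 173, 206, -63.6), (np.int64(232), 205, 57, -71.0), (np.int64(239), 58, 229, -74.5)]
y -68 [(np.int64(337), 205, 151, 600.1), (np.int64(356), 173, 171, 609.2)]
y -72 [(np.int64(333), 55, 204, 598.2), (np.int64(338), 204, 169, 600.6), (np.int64(356), 172, 170, 609.3)]
y -90 [(np.int64(334), 228, 160, 598.8), (np.int64(338), 160, 134, 600.8), (np.int64(343), 134, 43, 603.2), (np.int64(358), 43, 130, 610.7)]
```

The slide is free and hasn't moved. I'll lift straight clear.

```bash

python3 -m pendant '[{"jaw":0.35,"translation":[0,-0.8,0],"rot":[0,0,0]},{"jaw":0.35,"translation":[0,0,0],"rot":[0,0,0]},{"jaw":0.35,"translation":[0,0,-5],"rot":[0,0,0]},{"jaw":0.35,"translation":[0,0,-10],"rot":[0,0,0]},{"jaw":0.35,"translation":[0,0,-20],"rot":[0,0,0]},{"jaw":0.35,"translation":[0,0,-40],"rot":[0,0,0]},{"jaw":0.35,"translation":[0,0,-45],"rot":[0,0,0]},{"jaw":0.35,"translation":[0,-40,0],"rot":[0,0,0]},{"jaw":0.35,"translation":[0,-40,0],"rot":[0,0,0]},{"jaw":0.35,"translation":[0,0,0],"rot":[0,0,0]},{"jaw":0.35,"translation":[0,0,0],"rot":[0,0,0]},{"jaw":0.35,"translation":[0,0,0],"rot":[0,0,0]}]' >/dev/null; python3 st.py
python3 - <<'E'
from h import *
o=observe();im=snapshot("wrist")[:,:,::-1].copy();C=cam("wrist",o);cv2.imwrite("pics/wend.png",im)
g=cv2.cvtColor(im,cv2.COLOR_BGR2GRAY).astype(np.float32)
def ed(l,o0):
    d=np.abs(np.diff(l));return [(o0+i,int(l[max(i-2,0)]),int(l[min(i+3,len(l)-1)])) for i in range(2,len(d)-2) if d[i]>15 and d[i]==d[i-2:i+3].max()]
q=lambda x,y,z:proj(C,[[x,y,z]])[0].round(0).astype(int)
for x in(579,582,590,596):
  for y0 in(-63,-139):
    u,v=q(x,y0,46);print("x",x,[(int(r),a,b,cast(C,[[u,r+.5]],46)[0][1].round(1).item()) for r,a,b in ed(g[v-14:v+15,u],v-14)])
for y in(-66,-80,-100,-120,-134):
    a,v=q(576,y,46);b,_=q(602,y,46);print("y",y,[(int(r),s,t,cast(C,[[r+.5,v]],46)[0][0].round(1).item()) for r,s,t in ed(g[v,a-12:b+12],a-12)])
E
```

```text
35.4 [510.06 -97.65 161.77] tooly ang -0.52 tilt [ 0.1 -0. ] [0.3 0.4 1.2] w 28.5 0.0 [-0.46  0.32  0.65  2.01 -0.25  0.88  0.31]
x 579 [(182, 69, 221, -62.6), (192, 220, 54, -70.7)]
x 579 [(264, 188, 254, -132.7), (271, 254, 215, -139.1), (277, 249, 48, -144.7)]
x 582 [(182, 67, 254, -62.6), (192, 234, 155, -70.7)]
x 582 [(269, 152, 201, -137.3), (276, 244, 48, -143.8)]
x 590 [(173, 65, 253, -55.4), (194, 149, 241, -72.4)]
x 590 [(271, 245, 236, -139.3), (276, 236, 47, -143.9)]
x 596 [(173, 64, 253, -55.4), (194, 153, 241, -72.4)]
x 596 [(271, 245, 221, -139.4), (276, 221, 48, -144.0)]
y -66 [(396, 37, 221, 575.3), (404, 221, 254, 581.8), (429, 254, 253, 602.2)]
y -80 [(387, 75, 210, 568.6), (395, 210, 237, 575.1), (399, 238, 52, 578.4), (403, 53, 247, 581.7)]
y -100 [(394, 211, 217, 575.3), (398, 219, 55, 578.6), (402, 53, 247, 582.0)]
y -120 [(393, 83, 194, 575.4), (396, 205, 50, 578.0), (401, 50, 241, 582.2)]
y -134 [(391, 58, 254, 574.4), (397, 254, 146, 579.6), (400, 53, 247, 582.2), (431, 250, 250, 609.2)]
```

The slide's ends are at y = -62.6 (at the stop) and -139.2, where the arm's bar follows directly. Its side edge sits at x = 575.3 within 0.2 mm from y -66 to -120, so it's square and on the back edge. Handing in.

```bash
python3 -c "
from workcell import *
print(job_done())"
```

```text
the job is handed in; nothing more can be done
None
```

I loaded the smallest slide into the holder and handed the job in after about 35 s of robot time; the hand-in gave no verdict. In the last camera measurements it lay square against the back edge and end stop with the sprung arm against its end, the gripper was clear, and the bystanders were never approached.

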